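# Set up the slicing jig and hold its length stop at the marker

## Task

Get the slicing jig ready for cutting: first swing the knife guide by its black knob to 30 degrees (the long tick with the blue dot), and let go of it there. Then squeeze the grip of the telescoping length stop so that its green lock button is pressed in, and only then pull the arm out until its yellow pointer stands level with the red marker clip, without moving the clip. Finish while still holding the grip squeezed and the arm at the marker, because its spring pulls it back if you let go; leave the loose kitchen things standing where they are.

Things in the scene. Friction and masses are not known exactly. Their poses are not given: they have to be found in the camera images.
- jig: the slicing jig, fixed to the table: a light brown wooden board, 20 mm high, spanning jig x -110 to 110 and jig y -260 to 220 mm. Origin at table height; jig x points away from the robot at yaw 0, y left, z up. An aluminium rule with a tick each 10 mm lies at jig x -75 to -45, y -90 to 60 mm, top 26 mm above the table. The knife guide is hinged at jig (50, -120) mm.
- tube_mouth (a point): middle of the mouth of the grey outer tube, at jig (0, 100) mm, 48 mm above the table. The tube block runs from here to jig y 210 mm: 50 mm wide, top 70 mm above the table. The steel inner arm (12 mm wide, 39 to 57 mm above the table) slides out of it toward jig -y. A small steel catch for the lock hook stands before it at jig (-20, 88) mm, top 60 mm above the table.
- dot_30 (a point): blue dot on the board beside the 30 degree tick of the knife guide's arc, 148 mm from the hinge axis, 20 mm above the table. The arc has ticks each 5 degrees from 0 to 60, longer ones each 15, 125 to 139 mm from the hinge axis.
- guide (a joint): angle of the knife guide (rad) about its upright hinge. 0: the guide points along jig -x (square cut); growing values swing its knob toward jig -y; range 0 to 1.08; 30 degrees is 0.524. Friction holds it where it is left; moving it takes about 1 to 2 N at the knob.
- guide_hinge (a point): point on the hinge axis of the knife guide, at the height of guide_knob (fixed to the jig)
- guide_knob (a point): point to grasp on the upright round black knob of the knife guide: diameter 22 mm, 34 to 88 mm above the table; this point is on its axis, 70 mm above the table and 110 mm from the hinge axis. The guide's bar below it is 16 mm wide, top 34 mm above the table; a thin fin on the bar, 20 to 80 mm from the hinge, reaches 48 mm. A yellow pointer on the bar's end runs over the ticks.
- stop_grip: black grip block on the outer end of the telescoping arm, with the green lock button on its jig -x face. Origin at table height below the grip's middle; axes parallel to the jig's. Block: jig x -14 to 17, y -12 to 12 mm, z 28 to 88 mm. The arm carries it toward jig -y; it stands at jig (0, 45) mm when the arm is fully in, 45 mm in front of the mouth of the tube and about 30 mm from the catch.
- grip_point (a point): point midway between the two faces to squeeze when the button is fully in: on the grip's middle line, 68 mm above the table. Squeeze along jig x: 41 mm wide with the button out, 34 mm pressed in.
- lock_button (a joint): travel of the green lock button into the grip (m), toward jig +x, 0 out to 0.007 fully in, sprung: 2.4 N to start, 6.6 N fully in. The button's face is 18 mm wide (jig y), 44 to 84 mm above the table. Its hook is clear of the catch from about 0.0045 on; with the button out the arm is locked home (it gives 1 mm).
- stop_arm (a joint): extension of the telescoping arm (m), along jig -y, 0 fully in to 0.115 fully out. A spring pulls it in with 2 N at 0, 4.2 N at 0.11; it starts locked at 0. Nothing locks it when extended, so it must be held.
- pointer_tip (a point): tip of the yellow pointer low on the grip's jig -x side, 52 mm in jig -x from the grip's middle and 32 mm above the table; 3 mm wide
- clip_mark (a point): end, toward the pointer, of the white line on the red marker clip, 34 mm above the table. The clip (26 mm in jig x, 10 mm in jig y, top 34 mm above the table) sits on the rule. The pointer is level with it when both have the same jig y.
- clip (a joint): place of the red marker clip along the rule (m), along jig -y, with the same zero as stop_arm: the pointer is level with the clip when stop_arm equals clip. Friction of about 6 N holds it; it is not to be moved.
- honey_jar: bystander, loose: honey jar with a white lid, 65x65x88 mm, at the left; origin at the centre of its underside
- tuna_tin: bystander, loose: flat round tin, 86x86x40 mm, at the left; origin at the centre of its underside
- mug_a: bystander, loose: white mug, 82x114x91 mm, at the right; origin at the centre of its underside
- mustard_jar: bystander, loose: jar with a red lid, 62x62x85 mm, at the right; origin at the centre of its underside

How it is judged:
By the outcome, as a careful person would: the job done as asked, in the order asked, and still so for the second after the job is handed in, while the arm keeps its last pose, push and grip.
It also fails if it takes over 48 s, if anything falls off the work surface, if the arm or the gripper's body presses on something with over 40 N, if the wrist force passes 120 N, or if a joint passes its speed limit or range.

## Robot

A 7-joint arm with a two-finger parallel gripper is mounted at the origin on the work surface; the furniture and walls round the work are solid. World frame = base frame: x ahead of the robot, y to its left, z up, the work surface at z = 0. Lengths are in m, angles in rad, forces in N, time in s.
With the tool pointing down it reaches from about 0.4 to 0.9 m from the base axis. Payload 5.6 kg.
Tool frame: the origin (TCP) lies midway between the tips of the shut fingers; the grasp point (between the pads) lies 19 mm behind it; z points along the fingers, y is the line along which they close (so a half turn about z gives the same grasp; the last joint's range is limited). The gripper opens to 92 mm and grips with 3 to 60 N. Pads are 20 mm wide; open, the fingers measure 128 mm over their backs; the gripper's body (75 mm by 189 mm) begins 69 mm behind the grasp point.
Start: joints at [1.167, 0.468, -0.012, 1.603, 0.006, 1.071, -0.056], TCP at [0.229, -0.608, 0.215] pointing down, gripper open.
Joint ranges: [-2.53, 2.53], [-0.31, 2.02], [-1.57, 1.55], [0.28, 2.44], [-1.29, 4.43], [0.15, 1.84], [-2.92, 2.92]. Speed limits (rad/s): [2.57, 2.57, 3.14, 3.14, 3.14, 3.14, 3.14].

## Interface

Orientations are given as a 3x3 rotation matrix whose columns are the frame's x, y, z axes.
In Python, from station import env, effector, solver, viewer, workorder, search_frame, tip_of gives the robot as it stands. Calls block until the motion is done:
- env.reach(position, orientation): joint-space move of the TCP to a pose.
- env.movel(position, frame=None, rate=0.15): straight line of the TCP; frame=None keeps the orientation; rate is the mean speed in m/s.
- env.goto_joints(angles): joint-space move.
- effector.release() and effector.grasp(squeeze=None): open the fingers fully, or close them until they stop; squeeze is the grip in N (None keeps the last).
- env.pause(seconds).
- solver.inverse_kinematics(position, orientation): joint angles nearest the present ones, or None.
- env.sense(): the state.
- viewer.read_camera(name): name is "scene" or "top"; returns (picture, depth): 420x560x3 uint8, red, green, blue; 420x560 float32, m along the optical axis (not along the pixel's ray), 0 where there is no reading.
- viewer.camera_info(name): a dict with "intrinsics" (3x3 intrinsics, pixels), "dist_coeffs" ([k1, k2, p1, p2, k3] as OpenCV has them; the pictures are not rectified), "eye" and "rotation" of the camera in the world. Camera axes: x right, y up, looking along -z (the intrinsics and any distortion apply to the point x, -y, -z); pixel columns grow to the right and rows downward; lengths in m; the calibration is good to about 2 mm. A picture is of the moment at which its call begins. camera_info takes no time and is no camera call.
A pose or a line that the arm cannot do raises env.PlanningError and nothing moves.
- workorder.finish_job(): hands the job in; it is judged then, once.
Trained networks look in the newest picture that a camera, given by its name, has taken for a name from the list of things; names that differ only in an ending like _2 or _b are one class to them, and where a whole thing is asked for, a point or a joint stands for the part that bears it (a point fixed in the world has none). Each returns a list of dicts, best first, with "score" (0 to 1); they miss things now and then, are a little off and sometimes report something else, mostly with a low value. They report only what shows in the picture. A call takes as long as a camera call.
- search_frame(camera, name): "at" ([x, y, z] in m, in world coordinates, good to about 4 mm: the middle of the surface that is visible of it).
- tip_of(camera, name): "at" ([x, y, z] in m, in world coordinates, good to about 4 mm: a listed point, or the origin of a listed thing).
The state is a dict: "t": time; "joint_positions": joint angles; "joint_velocities": joint speeds; "tau": joint torques, N m; "ee_pos": TCP position; "tcp_rot": TCP orientation; "wrist_force": force on the tool from outside, world axes, zero at the start; "moment": the same for the moment, N m; "gripper_width": finger opening in m; "grasp_force": force on a finger pad.
Only numpy, scipy, OpenCV 4.12 (cv2) and the standard library are available. Lean on these libraries where they do the work, as an engineer would, in place of code of your own. Each camera call takes 0.05 s, during which the arm holds its last target. There are 200 camera calls.

## Working session

There is one attempt and no reset: what is moved stays moved. The work goes in short steps, each a Python script; the robot and the scene stay as the last script left them, time stands still between calls to the robot, and variables do not carry over. Pictures are saved under pics/ and viewed, at most 10 in all, crops included, and the job is handed in when it is done.

```bash
ls; mkdir -p pics
python3 - <<'E'
from station import env, effector, solver, viewer, workorder, search_frame, tip_of
import cv2, numpy as np
for c in ("top","scene"):
    p,d=viewer.read_camera(c); cv2.imwrite(f"pics/{c}0.png",p[:,:,::-1])
    i=viewer.camera_info(c); print(c,np.round(i["eye"],3),np.round(i["rotation"],3).tolist(),np.round(i["intrinsics"],1).tolist())
    for n in ["jig","tube_mouth","dot_30","guide_hinge","guide_knob","stop_grip","grip_point","pointer_tip","clip_mark","honey_jar","tuna_tin","mug_a","mustard_jar"]:
        r=tip_of(c,n); print(n,[(np.round(x["at"],4).tolist(),round(x["score"],2)) for x in r[:2]])
s=env.sense();print(s["t"],s["tcp_rot"],s["gripper_width"])
E
```

```text
pics
top [0.401 0.007 1.983] [[-0.002, 0.998, -0.066], [-1.0, -0.002, -0.0], [-0.001, 0.066, 0.998]] [[544.9, 0.0, 285.4], [0.0, 544.9, 199.4], [0.0, 0.0, 1.0]]
jig [([0.5339, -0.0399, 0.0003], 0.85), ([0.5434, 0.0038, 0.0654], 0.48)]
tube_mouth [([0.5543, 0.0532, 0.0503], 0.8)]
dot_30 [([0.414, -0.2117, 0.0163], 0.93), ([0.489, 0.0139, 0.0322], 0.66)]
guide_hinge [([0.5533, -0.1718, 0.0671], 0.55), ([0.4722, -0.0546, 0.0328], 0.49)]
guide_knob [([0.4655, -0.2347, 0.071], 0.65)]
stop_grip [([0.5365, 0.0037, 0.0021], 0.65)]
grip_point [([0.5435, 0.0016, 0.0677], 0.51), ([0.4729, -0.0542, 0.0332], 0.49)]
pointer_tip [([0.4912, 0.0162, 0.0339], 0.51)]
clip_mark [([0.4736, -0.0536, 0.0369], 0.55)]
honey_jar [([0.4498, 0.4506, -0.0024], 0.9)]
tuna_tin [([0.6256, 0.4513, -0.0014], 0.92), ([0.5416, 0.0058, 0.0702], 0.71)]
mug_a [([0.4599, -0.4689, 0.0009], 0.65)]
mustard_jar [([0.6485, -0.4658, 0.0016], 0.52)]
scene [-0.097  0.624  0.925] [[-0.708, 0.475, -0.522], [-0.706, -0.481, 0.52], [-0.004, 0.736, 0.677]] [[419.0, 0.0, 281.9], [0.0, 419.0, 213.6], [0.0, 0.0, 1.0]]
jig [([0.5297, -0.0414, -0.0055], 0.71)]
tube_mouth [([0.5491, 0.0532, 0.0497], 0.66)]
dot_30 [([0.4114, -0.2126, 0.0192], 0.95), ([0.5318, -0.039, -0.0038], 0.64)]
guide_hinge [([0.5512, -0.1733, 0.0709], 0.77)]
guide_knob [([0.4659, -0.2384, 0.0709], 0.55)]
stop_grip [([0.5395, 0.0056, 0.0013], 0.6)]
grip_point [([0.5386, 0.0016, 0.0699], 0.63), ([0.4096, -0.2157, 0.0198], 0.35)]
pointer_tip [([0.4916, 0.0116, 0.0341], 0.64)]
clip_mark [([0.4713, -0.0543, 0.0323], 0.52)]
honey_jar [([0.4498, 0.4477, 0.001], 0.93)]
tuna_tin [([0.6222, 0.4538, -0.002], 0.69)]
mug_a [([0.4595, -0.4771, 0.0023], 0.77)]
mustard_jar [([0.6394, -0.4635, 0.0019], 0.81)]
1.4 [[ 9.35644422e-01  3.52944067e-01  1.23530584e-06]
 [ 3.52944067e-01 -9.35644422e-01 -3.24775242e-05]
 [-1.03069425e-05  3.08234083e-05 -9.99999999e-01]] 0.09227863765015201
```

View pics/top0.png

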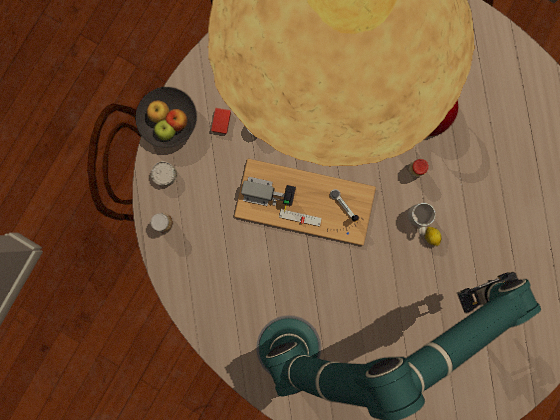

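View pics/scene0.png

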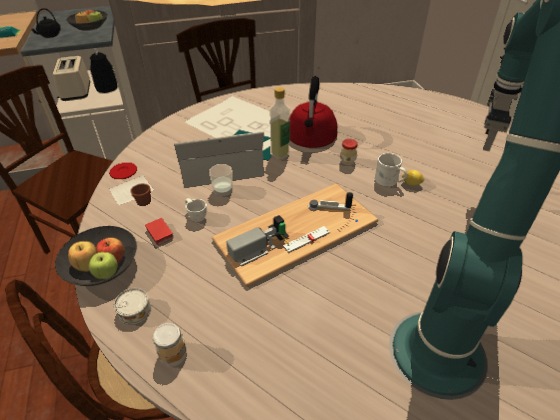

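```bash
cat > h.py <<'E'
from station import env, effector, solver, viewer, workorder, search_frame, tip_of
import cv2, numpy as np
from scipy.optimize import least_squares
def plane(c,uv,z):
    i=viewer.camera_info(c); uv=np.asarray(uv,float).reshape(-1,1,2)
    n=cv2.undistortPoints(uv,np.array(i["intrinsics"]),np.array(i["dist_coeffs"]))[:,0]
    r=np.c_[n[:,0],-n[:,1],-np.ones(len(n))]@np.array(i["rotation"]).T
    e=np.array(i["eye"]); return e+r*((z-e[2])/r[:,2])[:,None]
def proj(c,P):
    i=viewer.camera_info(c); q=(np.atleast_2d(P)-np.array(i["eye"]))@np.array(i["rotation"])
    q=q*[1,-1,-1]
    return cv2.projectPoints(q.reshape(-1,1,3),np.zeros(3),np.zeros(3),np.array(i["intrinsics"]),np.array(i["dist_coeffs"]))[0][:,0]
def rot(y): return np.array([[np.cos(y),-np.sin(y)],[np.sin(y),np.cos(y)]])
def blob(img,lo,hi,roi):
    hsv=cv2.cvtColor(img,cv2.COLOR_RGB2HSV); m=cv2.inRange(hsv,lo,hi); k=np.zeros_like(m)
    u0,v0,u1,v1=roi; k[v0:v1,u0:u1]=m[v0:v1,u0:u1]; return k
E
cat > fit.py <<'E'
from h import *
obs={"jig":[],"tube_mouth":[],"dot_30":[],"guide_hinge":[]}
J={"jig":(0,0),"tube_mouth":(0,.1),"dot_30":(-.0782,-.194),"guide_hinge":(.05,-.12)}
corn=np.array([(.11,.22),(.11,-.26),(-.11,-.26),(-.11,.22)])
quads=[]
for c,roi in (("top",(225,150,385,255)),("scene",(205,180,390,285))):
    p,d=viewer.read_camera(c)
    for n in obs:
        for r in tip_of(c,n)[:1]: obs[n].append(np.array(r["at"])[:2])
    m=blob(p,(8,105,90),(20,255,255),roi)
    m=cv2.morphologyEx(m,cv2.MORPH_CLOSE,np.ones((3,3)))
    ct=max(cv2.findContours(m,cv2.RETR_EXTERNAL,cv2.CHAIN_APPROX_NONE)[0],key=cv2.contourArea)
    w=plane(c,cv2.convexHull(ct)[:,0],.02)[:,:2]
    R=cv2.minAreaRect((w*1000).astype(np.float32)); print(c,R)
    big=cv2.resize(p[roi[1]:roi[3],roi[0]:roi[2]],None,fx=4,fy=4,interpolation=cv2.INTER_CUBIC)
    cv2.imwrite(f"pics/crop_{c}.png",big[:,:,::-1])
    if c=="top": print("lamp z", [ (round(float(1.983-d[v,u]),2)) for u,v in ((340,100),(340,155),(345,10),(225,50))])
def f(q):
    R=rot(q[2]); return np.concatenate([R@J[n]+q[:2]-o for n in obs for o in obs[n]])
s=least_squares(f,[.53,-.04,-.2],loss="soft_l1",f_scale=.004); print(s.x,np.round(s.fun*1000,1))
E
python3 fit.py; cd pics; python3 -c "
import cv2,numpy as np
a=cv2.imread('crop_top.png');b=cv2.imread('crop_scene.png');print(a.shape,b.shape)"
```

```text
top ((524.3189086914062, -62.12921142578125), (479.4087219238281, 219.0030059814453), 77.34228515625)
lamp z [0.83, 0.72, 0.96, 0.76]
scene ((521.7657470703125, -55.94549560546875), (480.3501281738281, 222.9598388671875), 77.58184814453125)
[ 0.52997333 -0.04154754 -0.22529792] [ 0.2 -1.5 -2.5  0.2  1.9 -0.2  0.7  3.4 -0.4 -0.8  1.7 -0.8 -0.6  1.3
 -1.1 -0.9]
(420, 640, 3) (420, 740, 3)
```

View pics/crop_top.png

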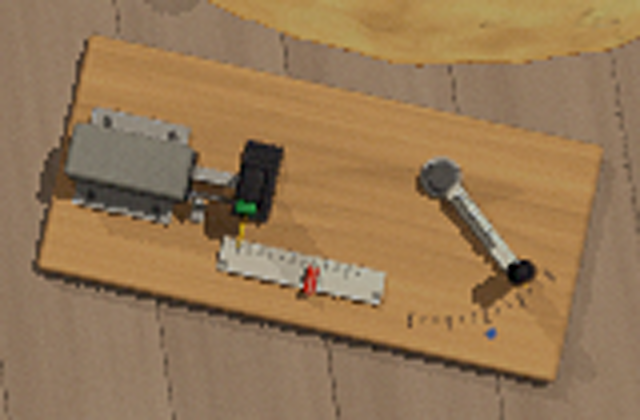

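View pics/crop_scene.png

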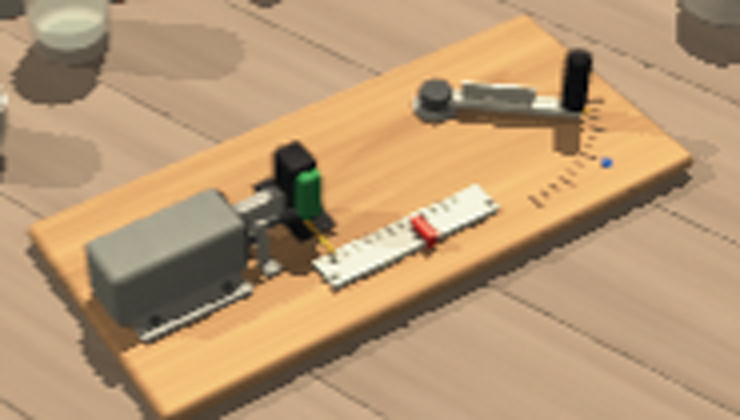

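The top crop shows the board, with the grip at about (257,185), the red clip at (311,282) and the knob at (520,271), so the guide stands near 50°. The blue dot is at (490,334). The scene crop agrees. Next I'll refine these positions by colour.

```bash
cat > meas.py <<'E'
from h import *
def cent(m):
    n,l,s,c=cv2.connectedComponentsWithStats(m)
    if n<2: return None
    k=1+np.argmax(s[1:,4]); return c[k],int(s[k,4])
def toj(P,q): return rot(q[2]).T@(np.asarray(P)[:2]-q[:2])
def measure(c,p,q,names=("dot","clip","yel_stop","knob","green")):
    spec={"dot":((100,120,60),(130,255,255),.02,(-.0782,-.194),.02),"clip":((0,150,90),(6,255,255),.034,(-.06,-.02),.06),
          "green":((50,120,40),(85,255,255),.064,(-.02,.02),.05),"yel_stop":((21,120,90),(34,255,255),.032,(-.038,.02),.05),"knob":((0,0,0),(180,255,45),.085,(-.02,-.2),.05)}
    out={}
    for n in names:
        lo,hi,z,g,rad=spec[n]; w=rot(q[2])@g+q[:2]
        uv=proj(c,[w[0],w[1],z])[0]; r=int(rad*(280 if c=="top" else 400))+4
        roi=[int(uv[0]-r),int(uv[1]-r),int(uv[0]+r),int(uv[1]+r)]
        m=blob(p,lo,hi,roi); e=cent(m)
        if e: P=plane(c,e[0],z)[0]; out[n]=(np.round(e[0],1).tolist(),e[1],np.round(P[:2],4).tolist(),np.round(toj(P,q),4).tolist())
    return out
Q=np.array([.5285,-.0407,-.2205])
if __name__=="__main__":
    for c in ("top","scene"):
        p,d=viewer.read_camera(c); o=measure(c,p,Q)
        for k in o: print(c,k,o[k])
        print({n:np.round(np.mean([toj(r["at"],Q) for r in tip_of(c,n)[:1]],0),4).tolist() for n in ["pointer_tip","clip_mark","guide_knob","guide_hinge","grip_point","dot_30"]})
E
python3 meas.py
```

```text
top dot ([347.5, 233.0], 2, [0.4094, -0.2149], [-0.0781, -0.1961])
top clip ([302.3, 219.6], 15, [0.4577, -0.0521], [-0.0666, -0.0266])
top yel_stop ([284.7, 208.5], 6, [0.4976, 0.011], [-0.0414, 0.0437])
top knob ([354.5, 217.6], 29, [0.4627, -0.2326], [-0.0222, -0.2016])
top green ([286.0, 201.5], 14, [0.5208, 0.0062], [-0.0178, 0.044])
{'pointer_tip': [-0.0497, 0.0433], 'clip_mark': [-0.0525, 0.0482], 'guide_knob': [-0.0192, -0.2005], 'guide_hinge': [0.0529, -0.1208], 'grip_point': [0.004, 0.0464], 'dot_30': [-0.0745, -0.1942]}
scene dot ([356.3, 220.3], 3, [0.4119, -0.2129], [-0.0761, -0.1935])
scene clip ([310.8, 238.2], 12, [0.4526, -0.0439], [-0.0733, -0.0197])
scene yel_stop ([285.5, 239.5], 4, [0.5036, 0.0109], [-0.0356, 0.0449])
scene knob ([348.6, 200.3], 72, [0.4471, -0.2076], [-0.043, -0.1807])
scene green ([281.5, 228.0], 66, [0.5229, 0.0079], [-0.0161, 0.0462])
{'pointer_tip': [-0.0485, 0.0428], 'clip_mark': [-0.0521, -0.022], 'guide_knob': [-0.0189, -0.2063], 'guide_hinge': [0.0017, 0.002], 'grip_point': [-0.0039, 0.0447], 'dot_30': [-0.077, -0.193]}
```

```bash
cat > swing.py <<'E'
from meas import *
def tool(yaw):  # tool y axis along heading yaw, z down
    y=np.array([np.cos(yaw),np.sin(yaw),0]); z=np.array([0,0,-1.]); return np.c_[np.cross(y,z),y,z]
def W(j,z): return np.r_[rot(Q[2])@j+Q[:2],z]
def knob(a,r=.11): a=np.radians(a); return np.array([.05-r*np.cos(a),-.12-r*np.sin(a)])
def best(pos,yaw):
    now=np.array(env.sense()["joint_positions"]); c=[]
    for k in (0,np.pi):
        s=solver.inverse_kinematics(pos,tool(yaw+k))
        if s is not None: c.append((np.abs(np.array(s)-now).max(),k,s))
    c.sort(key=lambda t:t[0]); print([(round(t[0],2),np.round(t[2],2).tolist()) for t in c]); return tool(yaw+c[0][1])
E
python3 - <<'E'
from swing import *
am=np.radians(40)+Q[2]           # tangent direction for middle angle: radial heading = pi+a ; tangent = +90deg
R=best(W(knob(50.2),.2),am+np.pi/2)
env.reach(W(knob(50.2),.19),R); print(env.sense()["t"],env.sense()["ee_pos"],env.sense()["wrist_force"])
env.movel(W(knob(50.2),.051),rate=.12)
effector.grasp(10); s=env.sense(); print(s["t"],s["gripper_width"],s["grasp_force"],s["wrist_force"])
for a in np.linspace(50.2,30,6)[1:]:
    env.movel(W(knob(a),.051),rate=.06); s=env.sense(); print(round(s["t"],2),np.round(s["wrist_force"],1),round(s["gripper_width"],4),s["ee_pos"])
for c in ("top","scene"):
    p,d=viewer.read_camera(c); cv2.imwrite(f"pics/{c}1.png",p[:,:,::-1])
    if c=="scene": cv2.imwrite("pics/scene1c.png",cv2.resize(p[150:290,200:400],None,fx=4,fy=4,interpolation=cv2.INTER_CUBIC)[:,:,::-1])
E
```

```text
[(np.float64(0.7), [0.6, 0.28, -0.23, 1.92, 0.08, 0.95, -0.76]), (np.float64(1.9), [1.36, 0.66, -1.31, 1.88, 0.7, 1.17, 1.85])]
4.2167 [ 0.46353343 -0.23723854  0.1900441 ] [ 0.18899706 -0.68224587  0.07542058]
6.5833 0.021463200063116684 10.000012687373783 [-0.56027903 -0.45380912 -0.53053591]
6.87 [-2.  -1.5 -0.1] 0.0216 [ 0.45848147 -0.22929295  0.05096666]
7.15 [-3.5 -1.7  1.2] 0.0215 [ 0.4543195  -0.22263918  0.05094094]
7.43 [-3.2 -1.2  2.5] 0.0212 [ 0.45136092 -0.21552374  0.05096416]
7.72 [-1.7 -0.2  1. ] 0.0216 [ 0.44868888 -0.20818334  0.05102663]
8.0 [-0.9 -1.4  0.6] 0.0214 [ 0.44614199 -0.2007039   0.05104102]
```

View pics/scene1c.png

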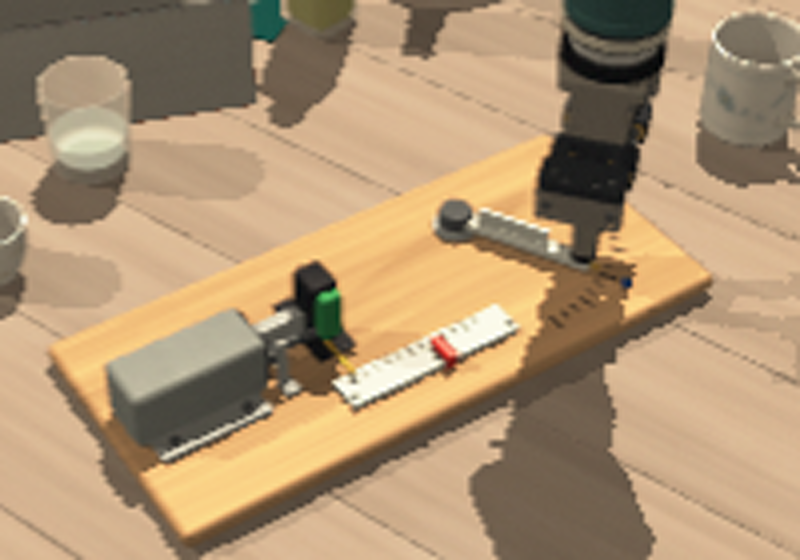

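The guide followed the knob, and its yellow pointer tip now sits near (605,268), next to the blue dot at (627,283). I'll release the knob, retreat over the grip side, and check the guide angle from the images.

Run:
```python
from swing import *
effector.release()
p0=env.sense()["ee_pos"]; env.movel([p0[0],p0[1],.19],rate=.2)
g=W([0,.045],.19); R=best(g,Q[2]); env.reach(g,R)
print(env.sense()["t"])
for c in ("scene","top"):
    p,d=viewer.read_camera(c)
    for n in ("guide_knob","guide_hinge","dot_30","clip_mark","pointer_tip"):
        r=tip_of(c,n); print(c,n,[(np.round(toj(x["at"],Q),4).tolist(),round(x["score"],2)) for x in r[:2]])
    for k,v in measure(c,p,Q,("dot","knob","clip","yel_stop")).items(): print(c,k,v)
    if c=="scene":
        u0,v0=300,170; k=8
        im=cv2.resize(p[v0:v0+70,u0:u0+100],None,fx=k,fy=k,interpolation=cv2.INTER_CUBIC)
        def pt(j,z,col):
            uv=(proj(c,W(np.array(j),z))[0]-[u0,v0]+.5)*k; cv2.circle(im,tuple(int(x) for x in uv),3,col,-1)
        for a in (25,28,30,32,35): pt(knob(a,.132),.02,(255,0,255))
        pt(knob(30,.148),.02,(255,0,255)); pt([.05,-.12],.034,(0,255,0)); pt(knob(30),.088,(0,255,0)); pt(knob(30),.034,(0,255,0))
        cv2.imwrite("pics/sc2.png",im[:,:,::-1])
    else: cv2.imwrite("pics/top2.png",p[:,:,::-1])
```

```text
[(np.float64(0.34), [0.33, 0.36, -0.48, 1.88, 0.2, 0.95, -0.47]), (np.float64(1.92), [-1.02, 0.67, 1.36, 1.95, -0.73, 1.14, -2.73])]
10.95
scene guide_knob [([-0.046, -0.1767], 0.87), ([-0.0479, 0.045], 0.45)]
scene guide_hinge [([0.0511, -0.1197], 0.84)]
scene dot_30 [([-0.078, -0.1917], 0.87), ([0.0001, 0.0459], 0.64)]
scene clip_mark [([-0.0522, -0.0235], 0.51)]
scene pointer_tip [([-0.0526, 0.0432], 0.88)]
scene dot ([356.3, 220.3], 3, [0.4119, -0.2129], [-0.0761, -0.1935])
scene knob ([346.2, 208.2], 68, [0.4294, -0.1737], [-0.0676, -0.1514])
scene clip ([310.8, 238.2], 12, [0.4526, -0.0439], [-0.0733, -0.0197])
scene yel_stop ([285.8, 239.8], 5, [0.5021, 0.0112], [-0.0371, 0.0448])
top guide_knob [([-0.045, -0.173], 0.45)]
top guide_hinge [([0.052, -0.1205], 0.77)]
top dot_30 [([-0.0748, -0.1933], 0.96), ([-0.1826, 0.4602], 0.25)]
top clip_mark [([-0.0726, -0.1914], 0.26)]
top pointer_tip []
top dot ([347.5, 233.0], 2, [0.4094, -0.2149], [-0.0781, -0.1961])
top knob ([344.5, 222.7], 27, [0.445, -0.1975], [-0.0472, -0.1713])
```

View pics/sc2.png

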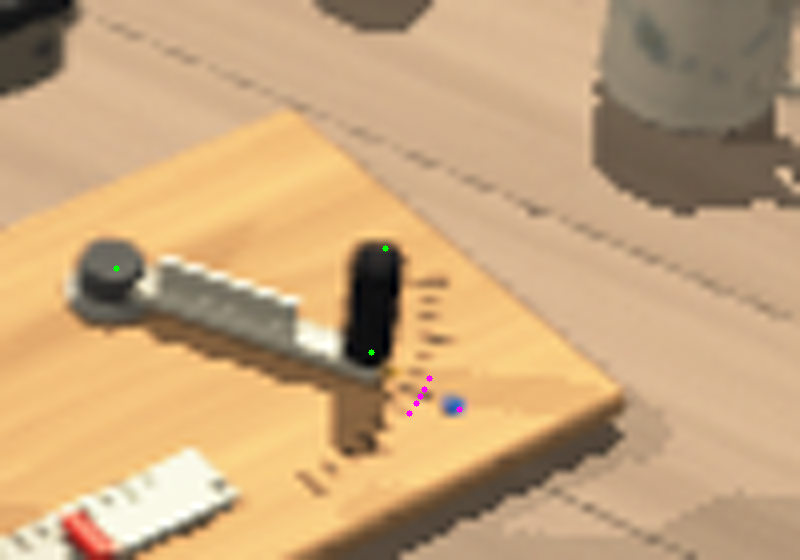

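The long tick at (412,390) lies by the blue dot at (453,405). The guide bar, from hinge (110,267) to knob foot (365,352), runs parallel to the hinge-to-dot line in the picture. Together with the robot's own position reading, that puts the guide at about 30° within 1°. Next is the length stop.

```bash
sed -i 's/^Q=.*/Q=np.array([.530,-.041,-.2205])/' meas.py
python3 - <<'E'
from swing import *
def st(m): s=env.sense(); print(m,round(s["t"],2),np.round(s["wrist_force"],1),round(s["gripper_width"],4),round(s["grasp_force"],1),np.round(toj(s["ee_pos"],Q),4))
R=best(W(np.array([0,.045]),.19),Q[2])
env.movel(W(np.array([0,.045]),.12),R,rate=.15); env.movel(W(np.array([0,.045]),.049),rate=.12); st("down")
effector.grasp(25); env.pause(.3); st("grip")
if env.sense()["gripper_width"]<.036:
    for e in (.01,.03,.05,.064): env.movel(W(np.array([0,.045-e]),.049),rate=.05); st(e)
for c in ("scene","top"):
    p,d=viewer.read_camera(c); cv2.imwrite(f"pics/{c}3.png",p[:,:,::-1])
    for n in ("pointer_tip","clip_mark","stop_grip"):
        print(c,n,[(np.round(toj(x["at"],Q),4).tolist(),round(x["score"],2)) for x in tip_of(c,n)[:2]])
    if c=="scene":
        cv2.imwrite("pics/sc3.png",cv2.resize(p[205:265,255:355],None,fx=8,fy=8,interpolation=cv2.INTER_CUBIC)[:,:,::-1])
E
```

```text
[(np.float64(0.0), [0.33, 0.36, -0.48, 1.87, 0.2, 0.96, -0.47]), (np.float64(2.26), [-1.02, 0.67, 1.36, 1.95, -0.73, 1.14, -2.73])]
down 12.91 [ 0.5 -0.8 -0.1] 0.0918 0.0 [0.0005 0.0453]
grip 14.12 [ 4.5  0.2 -3.9] 0.0331 25.0 [0.0004 0.045 ]
0.01 14.47 [ 5.4  0.3 -5. ] 0.033 25.0 [0.0004 0.0353]
0.03 15.03 [ 5.2  1.3 -5.9] 0.033 25.0 [0.0005 0.0157]
0.05 15.57 [ 5.7  1.5 -5.5] 0.0331 25.0 [ 0.0005 -0.0041]
0.064 16.01 [ 6.2  1.8 -6.1] 0.0331 25.0 [ 0.0005 -0.0179]
scene pointer_tip [([-0.0498, -0.0241], 0.87)]
scene clip_mark [([-0.0014, -0.0191], 0.67), ([-0.0489, -0.0204], 0.4)]
scene stop_grip [([-0.0028, -0.0201], 0.89), ([-0.0014, 0.0965], 0.7)]
top pointer_tip [([0.0229, -0.4355], 0.74), ([0.0035, 0.0014], 0.47)]
top clip_mark []
top stop_grip []
```

View pics/sc3.png

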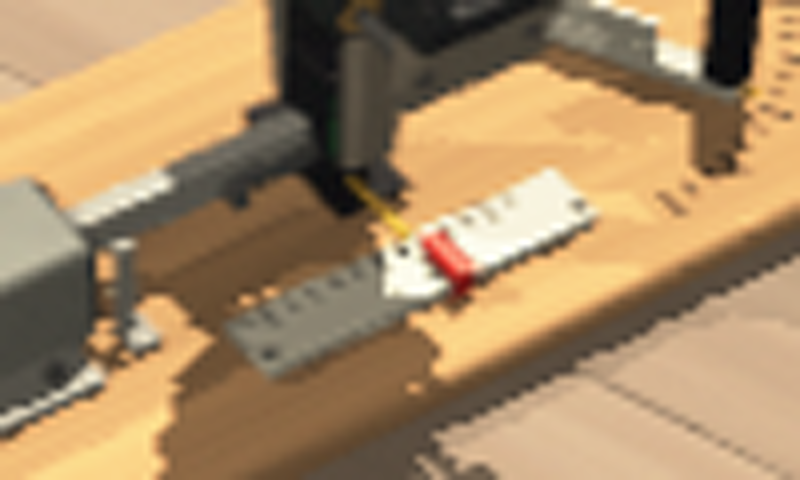

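The scene crop shows the pointer tip near (405,233), just short of the red clip, whose near end is at about (437,240). To get the clip's position exactly, I'll fit it against the known rule geometry in the early unobstructed pictures.

```bash
cat > clip.py <<'E'
from swing import *
from scipy.optimize import minimize
S=8
def render(c,polys,off,win):
    u0,v0,w,h=win; m=np.zeros((h*S,w*S),np.uint8)
    for P in polys:
        uv=(proj(c,np.array([W(np.array(q[:2]),q[2]) for q in P]))+off-[u0,v0]+.5)*S
        cv2.fillConvexPoly(m,cv2.convexHull(np.round(uv).astype(np.int32)),255)
    return cv2.resize(m,(w,h),interpolation=cv2.INTER_AREA)/255.
def box(x0,x1,y0,y1,z0,z1): return [(x,y,z) for x in (x0,x1) for y in (y0,y1) for z in (z0,z1)]
for c,win in (("scene",(270,215,70,50)),("top",(272,200,60,35))):
    p=cv2.imread(f"pics/{c}0.png")[:,:,::-1].astype(float); u0,v0,w,h=win; q=p[v0:v0+h,u0:u0+w]
    red=np.clip((q[...,0]-np.maximum(q[...,1],q[...,2])-70)/90,0,1)
    sat=(q.max(2)-q.min(2)); white=np.clip((q.min(2)-110)/60,0,1)*np.clip((90-sat)/40,0,1)
    both=np.clip(white+red,0,1)
    rule=box(-.075,-.045,-.09,.06,.02,.026)
    def f(o):
        m=cv2.GaussianBlur(render(c,[rule],o[:2],win),(0,0),.6); return ((m-both)**2).sum()
    s=min((minimize(f,[a,b],method="Nelder-Mead",options={"initial_simplex":[[a,b],[a+1,b],[a,b+1]]}) for a in (-1,0,1) for b in (-1,0,1)),key=lambda s:s.fun)
    print(c,"off",np.round(s.x,2),round(s.fun,2),round(f([0,0]),2))
    ys=np.arange(-.035,-.012,.0005); res=[]
    for y in ys:
        m=render(c,[box(-.073,-.047,y-.005,y+.005,.026,.034)],s.x,win); res.append(((cv2.GaussianBlur(m,(0,0),.6)-red)**2).sum())
    k=int(np.argmin(res)); 
    g=np.mgrid[0:h,0:w]; cr=[(g[1]*red).sum()/red.sum(),(g[0]*red).sum()/red.sum()]
    cm=lambda y:(lambda m:[(g[1]*m).sum()/m.sum(),(g[0]*m).sum()/m.sum()])(render(c,[box(-.073,-.047,y-.005,y+.005,.026,.034)],s.x,win))
    print("clip y",round(ys[k],4),round(res[k],2),"red sum",round(red.sum(),1),"model sum",round(render(c,[box(-.073,-.047,ys[k]-.005,ys[k]+.005,.026,.034)],s.x,win).sum(),1),"centroid",np.round(cr,2),np.round(cm(ys[k]),2),"step2mm",np.round(np.subtract(cm(ys[k]-.002),cm(ys[k])),2))
    both8=cv2.resize(p[v0:v0+h,u0:u0+w].astype(np.uint8),None,fx=10,fy=10,interpolation=cv2.INTER_CUBIC)
    for B,col in ((rule,(255,0,255)),(box(-.073,-.047,ys[k]-.005,ys[k]+.005,.026,.034),(0,0,255)),(box(-.052,-.014,.0435,.0465,.032,.032),(0,255,0))):
        uv=(proj(c,np.array([W(np.array(a[:2]),a[2]) for a in B]))+s.x-[u0,v0]+.5)*10
        cv2.polylines(both8,[cv2.convexHull(np.round(uv).astype(np.int32))],True,col,1)
    cv2.imwrite(f"pics/fit_{c}.png",both8[:,:,::-1])
E
python3 clip.py
```

```text
scene off [-0.14 -0.45] 94.9 106.31
clip y -0.025 15.94 red sum 11.4 model sum 37.0 centroid [40.44 21.67] [39.25 20.12] step2mm [ 0.59 -0.25]
top off [0.27 0.42] 82.78 91.91
clip y -0.025 9.67 red sum 7.9 model sum 21.9 centroid [30.18 19.49] [30.67 17.81] step2mm [0.55 0.1 ]
```

View pics/fit_scene.png

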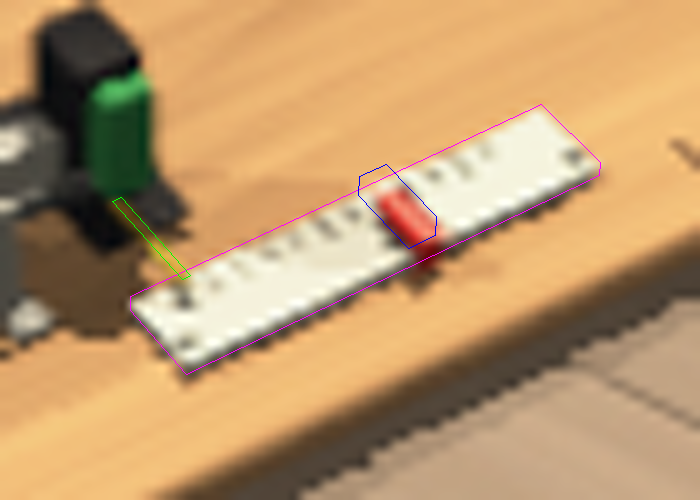

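View pics/fit_top.png

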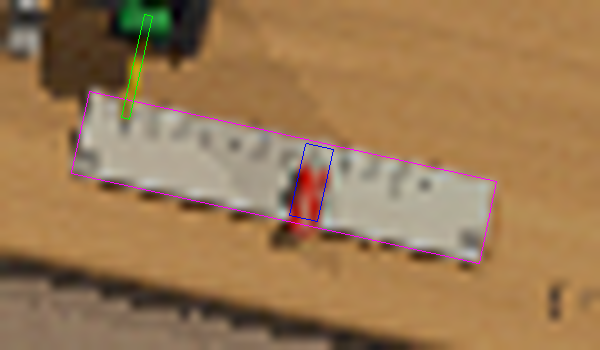

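Both overlays match the rule and the pointer at 45 mm. The real clip sits about 7 mm further toward jig -x than I modelled, so I'll refit with x free, using the red area plus its white line.

```bash
python3 - <<'E' 2>&1 | grep -v "^\(scene\|top\|clip\) "
exec(open("clip.py").read().split("for c,win in")[0])
offs={"scene":[-.14,-.45],"top":[.27,.42]}
for c,win,img in (("scene",(270,215,70,50),"scene0"),("scene",(270,215,70,50),"scene3"),("top",(272,200,60,35),"top0")):
    p=cv2.imread(f"pics/{img}.png")[:,:,::-1].astype(float); u0,v0,w,h=win; q=p[v0:v0+h,u0:u0+w]
    rn=q[...,0]/(q[...,1]+q[...,2]+1)      # ratio: red 2+, wood ~.95, white ~.5
    red=np.clip((rn-1.05)/.6,0,1)*(q[...,0]>50); 
    k=np.zeros_like(red); 
    ctr=proj(c,W(np.array([-.068,-.025]),.033))[0]-[u0,v0]; g=np.mgrid[0:h,0:w]
    red*=np.hypot(g[1]-ctr[0],g[0]-ctr[1])<11
    def f(t): return ((cv2.GaussianBlur(render(c,[box(t[0]-.013,t[0]+.013,t[1]-.005,t[1]+.005,.022,.034)],offs[c],win),(0,0),.6)-red)**2).sum()
    X=np.arange(-.076,-.058,.001);Y=np.arange(-.034,-.015,.0005)
    F=np.array([[f((x,y)) for y in Y] for x in X]); i,j=np.unravel_index(F.argmin(),F.shape)
    print(">",img,"x",X[i].round(4),"y",Y[j].round(4),F.min().round(2),red.sum().round(1),"profile",[(Y[n].round(4),F[:,n].min().round(1)) for n in range(max(0,j-4),min(len(Y),j+5),2)])
    fx=F[np.abs(X+.066).argmin()]; print("> fixed x=-.066: y",Y[fx.argmin()].round(4),fx.min().round(2))
E
```

```text
> scene0 x -0.068 y -0.023 22.88 12.5 profile [(np.float64(-0.025), np.float64(23.3)), (np.float64(-0.024), np.float64(23.3)), (np.float64(-0.023), np.float64(22.9)), (np.float64(-0.022), np.float64(23.5)), (np.float64(-0.021), np.float64(23.6))]
> fixed x=-.066: y -0.024 23.87
> scene3 x -0.068 y -0.023 22.9 12.5 profile [(np.float64(-0.025), np.float64(23.3)), (np.float64(-0.024), np.float64(23.3)), (np.float64(-0.023), np.float64(22.9)), (np.float64(-0.022), np.float64(23.5)), (np.float64(-0.021), np.float64(23.6))]
> fixed x=-.066: y -0.024 23.89
Traceback (most recent call last):
  File "h.py", line 10, in proj
    i=viewer.camera_info(c); q=(np.atleast_2d(P)-np.array(i["eye"]))@np.array(i["rotation"])
ValueError: time passes only in moves, steps and waits
```

Run:
```python
from swing import *
env.movel(W(np.array([0,.045-.070]),.049),rate=.04); env.pause(.2)
s=env.sense(); print(round(s["t"],2),np.round(s["wrist_force"],1),round(s["gripper_width"],4),np.round(toj(s["ee_pos"],Q),4))
c="scene"; p,d=viewer.read_camera(c); cv2.imwrite("pics/scene4.png",p[:,:,::-1])
for i in range(3):
    viewer.read_camera(c)
    for n in ("pointer_tip","clip_mark"): print(n,[(np.round(toj(x["at"],Q),4).tolist(),round(x["score"],2)) for x in tip_of(c,n)[:3]])
hsv=cv2.cvtColor(p,cv2.COLOR_RGB2HSV); m=cv2.inRange(hsv[215:260,280:330],(21,110,80),(34,255,255)); v,u=np.nonzero(m); print("yellow",[(a+280,b+215) for a,b in zip(u,v)])
u0,v0,w,h,k=290,220,40,45,10
A=cv2.resize(p[v0:v0+h,u0:u0+w],None,fx=k,fy=k,interpolation=cv2.INTER_CUBIC); B=A.copy()
off=np.array([-.14,-.45])
for y,col in ((-.024,(0,255,0)),(-.029,(255,0,255)),(-.019,(255,0,255))):
    P=proj(c,np.array([W(np.array([x,y]),.033) for x in (-.030,-.082)]))+off; print(y,P.round(1).tolist())
    a=[tuple(int(t) for t in (q-[u0,v0]+.5)*k) for q in P]; cv2.line(B,a[0],a[1],col,1)
cv2.imwrite("pics/fin.png",np.hstack([A,B])[:,:,::-1])
```

```text
16.91 [ 6.   3.1 -6.3] 0.033 [ 0.0005 -0.0235]
pointer_tip [([-0.0547, -0.0258], 0.64)]
clip_mark [([-0.0014, 0.0025], 0.6), ([-0.0532, -0.0239], 0.48)]
pointer_tip [([-0.0509, -0.0251], 0.98), ([-0.0009, -0.0248], 0.5)]
clip_mark [([-0.0551, -0.0229], 0.46)]
pointer_tip [([-0.0533, -0.0237], 0.89)]
clip_mark [([-0.0526, -0.0244], 0.59)]
yellow [(np.int64(304), np.int64(231)), (np.int64(305), np.int64(231)), (np.int64(306), np.int64(231)), (np.int64(306), np.int64(232)), (np.int64(307), np.int64(233)), (np.int64(321), np.int64(243)), (np.int64(319), np.int64(244)), (np.int64(317), np.int64(245))]
-0.024 [[303.2, 228.5], [313.2, 238.9]]
-0.029 [[304.6, 227.9], [314.6, 238.3]]
-0.019 [[301.9, 229.1], [311.9, 239.6]]
```

View pics/fin.png

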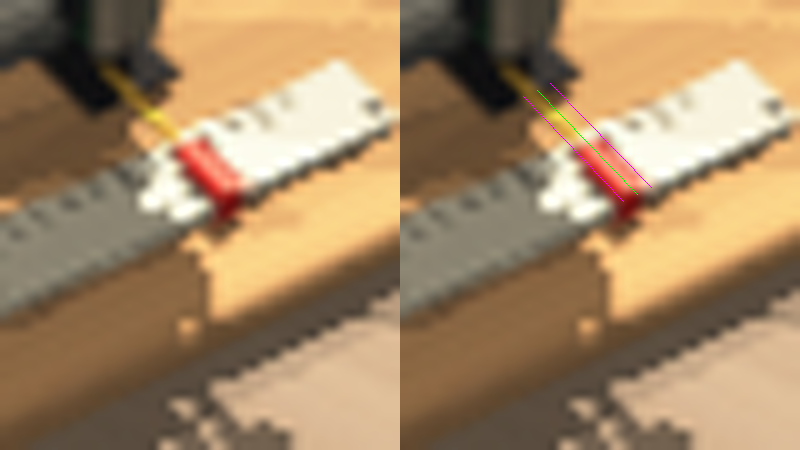

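The pointer runs from (105,70) to (175,135). Extended, it meets the middle of the clip's near end at about (193,146), in line with the white streak. Robot position and network readings agree within about 1 mm, so I'm handing in while still gripping.

```bash
python3 -c "
from station import env, workorder
s=env.sense(); print(s['t'],s['gripper_width'],s['grasp_force']); print(workorder.finish_job())"
```

```text
17.4083 0.033029363287975406 25.04079133272171
the job is handed in; nothing more can be done
None
```

The job is handed in at 17.4 s: the knife guide was swung to about 30° and let go, and the length stop is held squeezed with its pointer level with the red clip, to about 1 mm by camera and arm readings; no verdict came back.

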